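Fetch the oil lamp from behind the pots for photography

ROBOT

A 7-joint arm with a two-finger parallel gripper is mounted at the origin on the work surface. World frame = base frame: x ahead of the robot, y to its left, z up, the work surface at z = 0. Lengths are in m, angles in rad, forces in N, time in s.
With the tool pointing down it reaches from about 0.425 to 0.875 m from the base axis. Payload 9.9 kg.
Tool frame: the origin (TCP) lies at the very end of the fingers, on their centre line; the grasp point (between the pads) lies 19 mm behind it; z points along the fingers, y is the line along which they close (so a half turn about z gives the same grasp; the last joint's range is limited). The gripper opens to 85 mm and grips with 20 to 120 N. Pads are 22 mm wide; open, the fingers measure 114 mm over their backs; the gripper's body (76 mm by 85 mm) begins 54 mm behind the grasp point. The pads swing forward as they close: fully open they stand 13 mm farther back than shut.
Start: joints at [-1.198, 0.576, 0.025, 1.437, -0.015, 1.129, -0.057], TCP at [0.298, 0.606, 0.231] pointing down, gripper open.
Joint ranges: [-2.76, 2.76], [-0.34, 2.15], [-1.52, 1.57], [0.19, 2.46], [-1.09, 4.23], [0.17, 1.99], [-2.82, 2.82]. Speed limits (rad/s): [2.22, 2.22, 3.01, 3.01, 3.14, 3.14, 3.14].

INTERFACE

Orientations are given as a rotation vector (axis times angle).
In Python, from station import ctrl, imaging gives the robot as it stands. Calls block until the motion is done:
- ctrl.reach(position, orientation): joint-space move of the TCP to a pose.
- ctrl.move_linear(position, feed=0.15, rotation=None, stop_force=None): straight line of the TCP; rotation=None keeps the orientation; feed is the mean speed in m/s. With stop_force (N) it stops when the force on the tool has changed by that much, and returns True; else False.
- ctrl.movej(angles): joint-space move.
- ctrl.move_gripper(opening, force=None): finger opening in m; force is the grip in N (None keeps the last); returns when the fingers have stopped.
- ctrl.hold(seconds).
- ctrl.ik(position, orientation): joint angles nearest the present ones, or None.
- ctrl.get_obs(): the state.
- imaging.get_image(name): name is "scene" or "top" or "wrist"; returns the picture (480x640x3 uint8, red, green, blue); there is no depth.
- imaging.calibration(name): a dict with "fx", "fy", "cx", "cy" (pixels), "view" (4x4, takes a point from world to camera coordinates). Camera axes: x right, y up, looking along -z (the intrinsics and any distortion apply to the point x, -y, -z); pixel columns grow to the right and rows downward; lengths in m; the calibration is good to about 2 mm. A picture is of the moment at which its call begins: read the wrist's pose just before it. calibration takes no time and is no camera call; for the wrist camera it gives the pose at the moment of the call.
A pose or a line that the arm cannot do raises ctrl.IKError and nothing moves.
- ctrl.sign_off(): hands the job in; it is judged then, once.
The state is a dict: "clock": time; "joint_pos": joint angles; "qd": joint speeds; "effort": joint torques, N m; "eef_pos": TCP position; "ee_rot": TCP orientation; "ft_force": force on the tool from outside, world axes, zero at the start; "moment": the same for the moment, N m; "finger_gap": finger opening in m; "grip_force": force on a finger pad.
Only numpy, scipy, OpenCV 4.12 (cv2) and the standard library are available. Lean on these libraries where they do the work, as an engineer would, in place of code of your own. Each camera call takes 0.05 s, during which the arm holds its last target. There are 200 camera calls.

TASK

The little oil lamp in the grey finds crate has to be photographed, but three fragile old pots stand crowded round it. First clear all three pots out of the crate onto the side tray, standing upright; then set the lamp upright in the middle of the photo turntable; then put each pot back in the crate, upright and on the very spot where it stood. Set everything right down before letting go so that nothing drops, tip nothing, and leave the two sherds and the amber jar undisturbed.

Things in the scene. Friction and masses are not known exactly. Their poses are not given: they have to be found in the camera images.
- crate: Grey finds crate, open above, fixed; outside 200 (x) by 300 (y) by 60 mm high, inside 180 by 280 mm, white foam floor 11 mm above the origin. Origin: centre of its underside; x points to the far wall (away from the robot), z up. The lamp stands 56 mm from the far wall; one pot 76 mm in front of it, one left, one right of it at 76 mm; which is which varies.
- side_tray: White plastic tray with a blue-grey foam floor, for setting things aside; fixed, 200 (x) by 300 (y) mm outside, rim 18 mm high and 4 mm thick, floor 8 mm above the origin. Origin: centre of its underside; y runs along its length, z up. Empty at the start.
- turntable: Black photo turntable, fixed and not turning: square base 190 mm, round disc of 180 mm diameter with white tick marks and a white centre dot, disc top 45 mm above the origin. Origin: centre of its underside, on the disc's axis; z up.
- oil_lamp: Small ochre-yellow clay oil lamp, 120 g or so: round body of 58 mm diameter, 29 mm high, its side upright from 8 to 22 mm; a nozzle 21 mm wide sticks out along +x to 54 mm from the axis, a small lug along -x to 39 mm. Origin: centre of the round underside; x towards the nozzle, z up. Grip it across the round body along its y.
- brown_pot: Dark brown round pot, open above, 102 mm high, about 200 g: foot 44 mm diameter, belly 62 mm at 40 mm height, straight neck of 50 mm diameter from 62 to 92 mm height, rim 55 mm. Origin: centre of its underside; z up. Rough clay, fragile; grip it at the neck from above.
- red_beaker: Red-brown slim round beaker, open above, 106 mm high, about 220 g: foot 44 mm diameter, straight side of 55 mm diameter from 30 to 98 mm height, rim 57 mm. Origin: centre of its underside; z up. Fragile; grip it by the upper part from above.
- buff_flask: Cream-coloured round flask, open above, 102 mm high, about 180 g: foot 48 mm diameter, belly 62 mm at 30 to 46 mm height, straight neck of 40 mm diameter from 68 to 92 mm height, rim 48 mm. Origin: centre of its underside; z up. Fragile; grip it at the neck from above.
- grey_sherd: Bystander: flat grey potsherd about 55 by 42 mm, 9 mm thick, loose on the crate's floor in its near left corner. Origin: centre of its underside.
- orange_sherd: Bystander: flat orange potsherd about 55 by 42 mm, 9 mm thick, loose on the crate's floor in its near right corner. Origin: centre of its underside.
- amber_bottle: Bystander: closed amber glass jar with a white cap and a pale label, 48 mm diameter, 85 mm high, loose on the table beyond the work on the left. Origin: centre of its underside.

How it is judged:
By the outcome, as a careful person would: the job done as asked, in the order asked, and still so for the second after the job is handed in, with the robot touching nothing.
It also fails if it takes over 152 s, if anything falls off the work surface, if the arm or the gripper's body presses on something with over 40 N, if the wrist force passes 120 N, or if a joint passes its speed limit or range.

## Working session

There is one attempt and no reset: what is moved stays moved. The work goes in short steps, each a Python script; the robot and the scene stay as the last script left them, time stands still between calls to the robot, and variables do not carry over. Pictures are saved under pics/ and viewed, at most 14 in all, crops included, and the job is handed in when it is done.

```bash
ls; mkdir -p pics; python3 - <<'E'
from station import ctrl, imaging
import cv2, numpy as np
np.set_printoptions(precision=4,suppress=True)
for n in ("scene","top","wrist"):
    c=imaging.calibration(n); print(n,c)
    im=imaging.get_image(n); cv2.imwrite(f"pics/{n}0.png",im[:,:,::-1])
print(ctrl.get_obs())
E
```

```text
pics
scene {'fx': 449.095792819131, 'fy': 449.095792819131, 'cx': 315.6650511361109, 'cy': 244.00313199362031, 'view': array([[-0.2153,  0.9765, -0.0112,  0.12  ],
       [-0.7392, -0.1554,  0.6553,  0.3833],
       [ 0.6381,  0.1493,  0.7553, -1.4458],
       [ 0.    ,  0.    ,  0.    ,  1.    ]])}
top {'fx': 488.49383273326794, 'fy': 488.49383273326794, 'cx': 326.2044212226471, 'cy': 242.11219300587805, 'view': array([[-0.011 , -0.9999,  0.0005,  0.0068],
       [ 0.9964, -0.0109,  0.0841, -0.5747],
       [-0.0841,  0.0014,  0.9965, -1.073 ],
       [ 0.    ,  0.    ,  0.    ,  1.    ]])}
wrist {'fx': 418.5884517791718, 'fy': 418.5884517791718, 'cx': 323.20807625083165, 'cy': 241.76672455894732, 'view': array([[ 0.4412,  0.8974, -0.0012, -0.6738],
       [-0.8571,  0.421 , -0.2967,  0.0381],
       [-0.2658,  0.132 ,  0.955 , -0.3794],
       [ 0.    ,  0.    ,  0.    ,  1.    ]])}
{'clock': 0.15, 'joint_pos': array([-1.1978,  0.5763,  0.0249,  1.4377, -0.015 ,  1.129 , -0.0565]), 'qd': array([ 0.0015, -0.0009,  0.0009, -0.0036,  0.0016,  0.0001,  0.0015]), 'effort': array([  0.0037, -76.6266,   2.2528, -28.6182,   0.0154,   0.0099,
        -0.    ]), 'eef_pos': array([0.2976, 0.6055, 0.2307]), 'ee_rot': array([-0.7113, -3.0598,  0.0019]), 'ft_force': array([-0.1899,  0.6069,  0.0238]), 'moment': array([ 0.0193,  0.0172, -0.0269]), 'grip_force': 0.0, 'finger_gap': 0.08551985732403043}
```

View pics/top0.png

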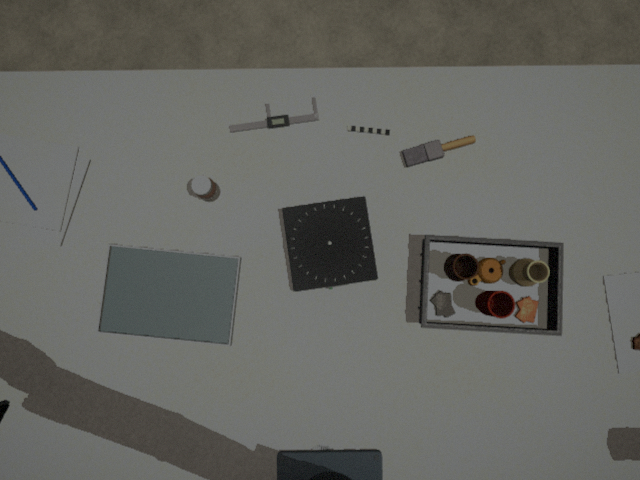

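View pics/scene0.png

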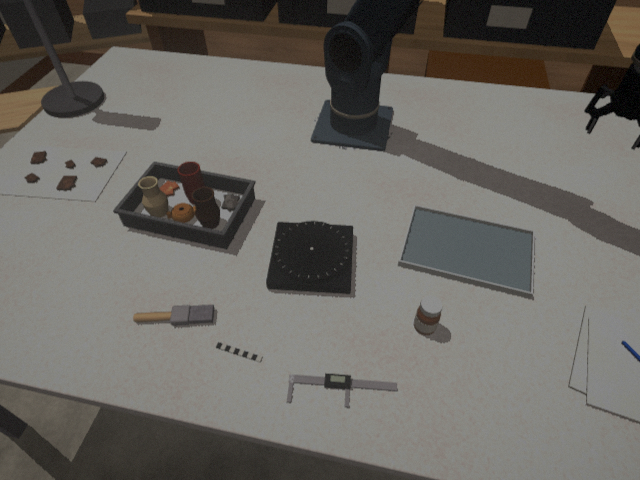

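Top view: the crate is at (490,285), with the brown pot left (461,267), the lamp (489,270) with its nozzle towards near-left, the flask right (537,271) and the beaker in front (497,303). The turntable dot is at (330,243) and the tray at (170,293). The scene view confirms this layout.

```bash
cat > h.py <<'E'
from station import ctrl, imaging
import cv2, numpy as np
from scipy.spatial.transform import Rotation as R
np.set_printoptions(precision=4,suppress=True)
def ray(c,px):
    d=np.c_[(np.atleast_2d(px)-[c["cx"],c["cy"]])/[c["fx"],c["fy"]],np.ones(len(np.atleast_2d(px)))]*[1,-1,-1]
    V=c["view"]; return -V[:3,:3].T@V[:3,3], d@V[:3,:3]
def onz(c,px,z):
    o,d=ray(c,px); return (o+d*((z-o[2])/d[:,2])[:,None])
def proj(c,P):
    p=np.atleast_2d(P)@c["view"][:3,:3].T+c["view"][:3,3]
    return np.c_[c["cx"]+c["fx"]*p[:,0]/-p[:,2],c["cy"]+c["fy"]*-p[:,1]/-p[:,2]]
def tri(cs,pxs):
    """least squares point nearest rays; returns point, rms gap"""
    A=0;b=0;L=[]
    for c,p in zip(cs,pxs):
        o,d=ray(c,p); d=d[0]/np.linalg.norm(d); M=np.eye(3)-np.outer(d,d); A=A+M;b=b+M@o;L.append((M,o))
    x=np.linalg.solve(A,b); return x,np.sqrt(np.mean([np.sum((M@(x-o))**2) for M,o in L]))
def down(yaw):  # tool z down, tool y (closing line) at angle yaw from world x
    y=np.array([np.cos(yaw),np.sin(yaw),0]); z=np.array([0,0,-1.]); x=np.cross(y,z)
    return R.from_matrix(np.c_[x,y,z]).as_rotvec()
E
python3 - <<'E'
from h import *
c=imaging.calibration("top"); print("cam",ray(c,[0,0])[0])
for n,p,z in [("brown",(461,267),.11),("lamp",(489,270),.04),("flask",(537,271),.11),("beaker",(497,303),.11),("tt",(330,243),.045),("tray",(170,293),.01),("crateFL",(422,235),.06),("FR",(563,242),.06),("NL",(420,328),.06),("NR",(561,334),.06)]:
    print(n,onz(c,p,z)[0])
w=imaging.calibration("wrist"); o=ctrl.get_obs()
Rt=R.from_rotvec(o["ee_rot"]).as_matrix(); cam=ray(w,[0,0])[0]
print("cam in tool",Rt.T@(cam-o["eef_pos"]),"look in tool",Rt.T@(-w["view"][2,:3]), "up", Rt.T@w["view"][1,:3])
for yaw in np.radians([-180,-90,-45,0,45,90]):
    for p in ([.39,-.36,.35],[.42,.34,.3]): print(np.degrees(yaw),p, ctrl.ik(p,down(yaw)))
E
```

```text
cam [0.4825 0.002  1.1175]
brown [ 0.513  -0.2767  0.11  ]
lamp [ 0.5078 -0.3575  0.04  ]
flask [ 0.503 -0.433  0.11 ]
beaker [ 0.4385 -0.3479  0.11  ]
tt [ 0.5709 -0.0078  0.045 ]
tray [0.4646 0.354  0.01  ]
crateFL [ 0.585 -0.208  0.06 ]
FR [ 0.5663 -0.514   0.06  ]
NL [ 0.385  -0.1982  0.06  ]
NR [ 0.369  -0.4995  0.06  ]
cam in tool [ 0.0761 -0.0005 -0.1422] look in tool [-0.2967  0.0002  0.955 ] up [0.955  0.0002 0.2967]
-180.0 [0.39, -0.36, 0.35] [-0.1186  0.5735  1.3657  1.6392 -0.569   1.4023 -1.8253]
-180.0 [0.42, 0.34, 0.3] [-0.4439  0.3397 -0.4529  1.6743  0.1594  1.1644  2.204 ]
-90.0 [0.39, -0.36, 0.35] [-0.0611  0.4566  1.1411  1.638  -0.426   1.3248 -0.4231]
-90.0 [0.42, 0.34, 0.3] [-1.2929  0.401   0.7809  1.7026 -0.3039  1.1638 -2.0006]
-45.0 [0.39, -0.36, 0.35] [-0.051   0.4451  1.1141  1.6378 -0.4106  1.3182  0.3442]
-45.0 [0.42, 0.34, 0.3] [-1.1592  0.3575  0.5626  1.6986 -0.2064  1.1451 -1.3249]
0.0 [0.39, -0.36, 0.35] [ 0.0141  0.3917  0.9671  1.6362 -0.3332  1.2905  1.0393]
0.0 [0.42, 0.34, 0.3] [-1.0156  0.3318  0.349   1.694  -0.123   1.1374 -0.6324]
45.0 [0.39, -0.36, 0.35] [-0.0433  0.4373  1.0947  1.6376 -0.3997  1.3139  1.9024]
45.0 [0.42, 0.34, 0.3] [-0.8726  0.3194  0.1463  1.6892 -0.0505  1.1367  0.0731]
90.0 [0.39, -0.36, 0.35] [-0.0383  0.4324  1.0824  1.6375 -0.3929  1.3112  2.6798]
90.0 [0.42, 0.34, 0.3] [-0.7267  0.317  -0.0562  1.6841  0.0193  1.1411  0.7826]
```

```bash
python3 - <<'E'
from h import *
import pickle
S={}
def snap(n):
    ctrl.hold(0.3); c=imaging.calibration("wrist"); im=imaging.get_image("wrist"); S[n]=(c,im); cv2.imwrite(f"pics/w_{n}.png",im[:,:,::-1])
    o=ctrl.get_obs(); print(n,o["clock"],o["eef_pos"],o["joint_pos"])
ctrl.movej([0,.35,0,1.7,0,np.pi-2.05,-np.pi/2]); print(ctrl.get_obs()["eef_pos"],ctrl.get_obs()["ee_rot"],ctrl.get_obs()["clock"])
for n,p in [("tt1",[.45,.03,.30]),("c1",[.38,-.30,.32]),("c2",[.38,-.41,.32])]:
    ctrl.reach(p,down(-np.pi/2)); snap(n)
for n in ("top","scene"): S[n]=(imaging.calibration(n),imaging.get_image(n))
pickle.dump(S,open("S.pkl","wb"))
E
```

```text
[ 0.5488 -0.0458  0.2767] [-3.1412 -0.0032  0.0001] 2.6333
tt1 3.5583 [0.4503 0.0296 0.2996] [-0.1409  0.178  -0.0347  1.8817  0.007   1.0827 -1.75  ]
c1 5.1833 [ 0.3803 -0.2996  0.32  ] [ 0.3942  0.217   0.2226  1.7824 -0.0522  1.1479 -0.9365]
c2 6.05 [ 0.3804 -0.4093  0.3203] [ 0.548   0.3415  0.2736  1.6126 -0.0977  1.2005 -0.7277]
```

View pics/w_c1.png

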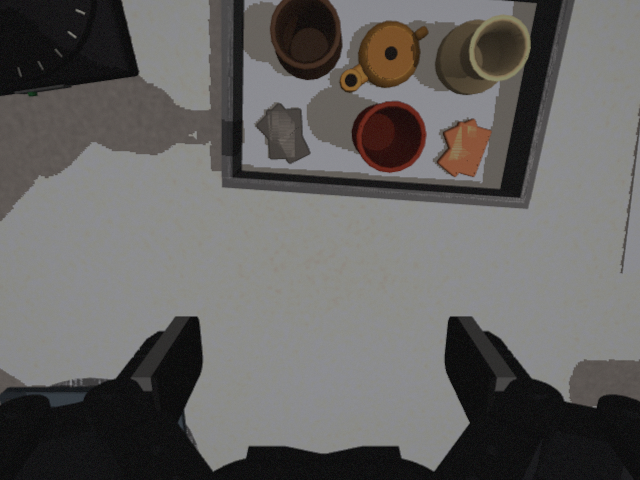

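View pics/w_c2.png

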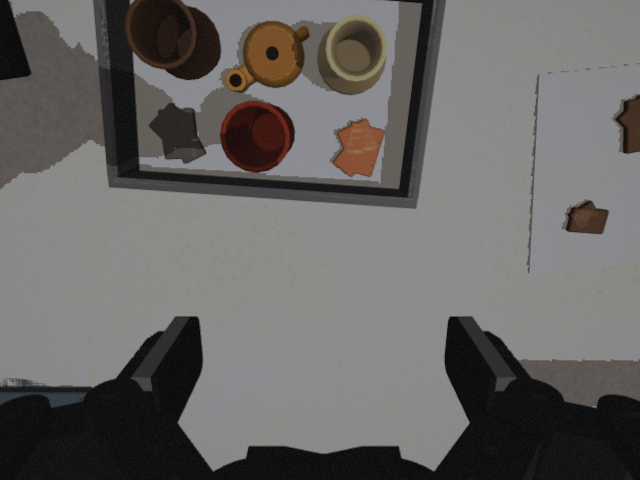

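View pics/w_tt1.png

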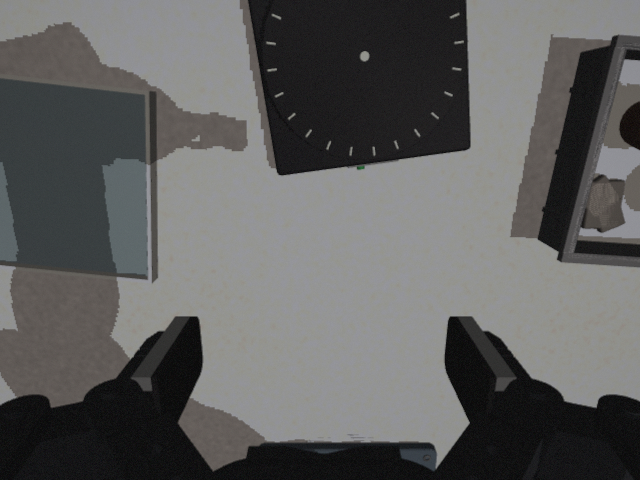

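c1 and c2: the rims are brown (306,33)/(161,30), beaker (390,136)/(257,135), flask (500,48)/(355,48), and the lamp hole is at (391,53)/(272,53). tt1 shows the turntable dot at (364,57). The pots sit too near the picture edge, so I'll take two better-centred views.

```bash
python3 - <<'E'
from h import *
import pickle
S=pickle.load(open("S.pkl","rb"))
for n,p in [("d2",[.45,-.42,.30]),("d1",[.45,-.29,.30])]:
    ctrl.reach(p,down(-np.pi/2)); ctrl.hold(.3)
    S[n]=(imaging.calibration("wrist"),imaging.get_image("wrist"))
pickle.dump(S,open("S.pkl","wb"))
ims=[]
for n in("d1","d2"):
    c,im=S[n]; q=proj(c,[[.513,-.277,.11],[.503,-.433,.11],[.44,-.35,.11],[.508,-.3575,.04]]); print(n,q)
    x0=int(q[:,0].min())-45; y0=int(q[:,1].min())-45; print("crop",x0,y0)
    x0,y0=max(x0,0),max(y0,0)
    cr=im[y0:y0+200,x0:x0+266]; cr=cv2.convertScaleAbs(cr,alpha=1.7)
    cv2.imwrite(f"pics/{n}z.png",cv2.resize(cr,None,fx=3,fy=3,interpolation=cv2.INTER_CUBIC)[:,:,::-1])
E
```

```text
d1 [[304.4874 128.1455]
 [506.523  141.1695]
 [395.1079 220.4259]
 [394.4289 130.7089]]
crop 259 83
d2 [[135.9347 127.8785]
 [338.954  140.9626]
 [236.9245 220.01  ]
 [255.196  130.6   ]]
crop 90 82
```

View pics/d1z.png

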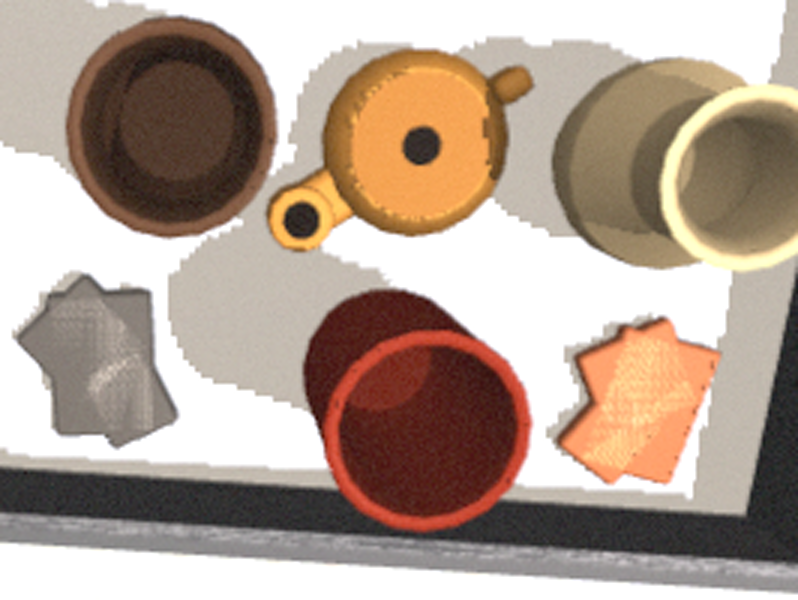

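View pics/d2z.png

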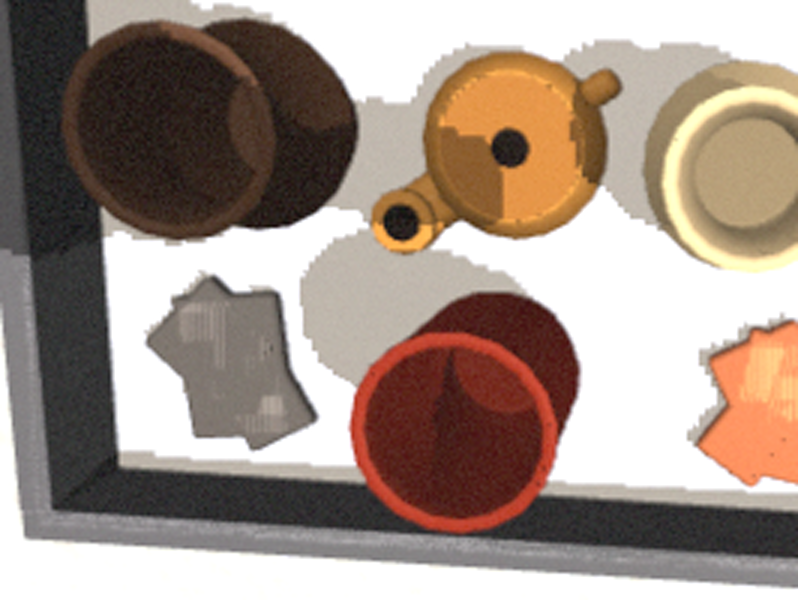

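d1z and d2z (×3 crops) show all rims clearly: brown (171,127)/(169,129), beaker (427,430)/(454,431), and flask about (750,177)/(752,177). The lamp hole is at (421,146)/(509,148) and the nozzle hole at (301,219)/(401,222). Next I'll refine these with ellipse fits and triangulate.

```bash
cat > meas.py <<'E'
from h import *
import pickle
S=pickle.load(open("S.pkl","rb")); OFF={"d1":(259,83),"d2":(90,82)}
def ell(n,cx,cy,w,h,tol=2.2):
    c,im=S[n]; g=cv2.GaussianBlur(im[:,:,::-1].copy(),(3,3),0)
    e=np.max([cv2.Canny(g[:,:,k],20,50) for k in range(3)],0)
    p=np.argwhere(e>0)[:,::-1].astype(float); ctr=np.array([cx,cy])/3+OFF[n]; a=np.array([w,h])/6
    for t in (tol,1.5):
        d=(p-ctr)/a; r=np.linalg.norm(d,axis=1); q=p[abs(r-1)*a.mean()<t]
        (x,y),(A,B),th=cv2.fitEllipse(q.astype(np.float32)); ctr=np.array([x,y]); 
    print(n,"n",len(q),"ctr",ctr,"axes",A,B); return ctr
def blob(n,cx,cy):
    c,im=S[n]; x,y=(np.array([cx,cy])/3+OFF[n]).round().astype(int); w=im[y-7:y+8,x-7:x+8].max(2).astype(float)
    _,lab,_,cen=cv2.connectedComponentsWithStats((w<55).astype(np.uint8)); return cen[lab[7,7]]+[x-7,y-7]
cs=[S["d1"][0],S["d2"][0]]
for nm,a,b,H in [("brown",(171.5,127,207,220),(169,129,212,218),.113),("beaker",(427,430,204,200),(454,431.5,204,199),.117),("flask",(750,177.5,178,185),(752,177,178,184),.113)]:
    e=[ell("d1",*a),ell("d2",*b)]; x,g=tri(cs,e); print(nm,x,"gap",g,"plane",[onz(c,q,H)[0][:2] for c,q in zip(cs,e)])
for nm,a,b in [("lamphole",(421,146),(509,148)),("nozzlehole",(301,219),(401,222))]:
    e=[blob("d1",*a),blob("d2",*b)]; x,g=tri(cs,e); print(nm,e,x,g)
# turntable dot: wrist tt1 + top
def dot(n,u,v,r=8):
    im=S[n][1]; w=im[v-r:v+r+1,u-r:u+r+1].min(2); _,lab,st,cen=cv2.connectedComponentsWithStats((w>w.max()*.6).astype(np.uint8)); return cen[1+np.argmax(st[1:,4])]+[u-r,v-r]
e=[dot("tt1",364,57),dot("top",330,243,4),dot("scene",312,248,4)]; print(e)
for ks in ([0,1],[0,2],[1,2],[0,1,2]): print("dot",ks,tri([S[("tt1","top","scene")[k]][0] for k in ks],[e[k] for k in ks]))
print("crate FLc", [onz(S["top"][0],p,.06)[0] for p in ((422,235),(563,242))])
# tray: foam mask in top
im=S["top"][1].astype(int); m=((im[:,:,2]-im[:,:,0]>8)).astype(np.uint8); m[:, 260:]=0; m[:230]=0; m[355:]=0
cn=max(cv2.findContours(cv2.morphologyEx(m,cv2.MORPH_OPEN,np.ones((3,3))),0,2)[0],key=cv2.contourArea); r=cv2.minAreaRect(cn); bx=cv2.boxPoints(r); print(r); print(onz(S["top"][0],bx,.008))
E
python3 meas.py
```

```text
d1 n 288 ctr [315.8142 124.831 ] axes 70.71187591552734 74.14106750488281
d2 n 168 ctr [145.7557 125.3179] axes 69.25645446777344 75.18019104003906
brown [ 0.5152 -0.2857  0.1123] gap 0.0002733441074132698 plane [array([ 0.5155, -0.2857]), array([ 0.515, -0.286])]
d1 n 292 ctr [401.3631 225.883 ] axes 65.80763244628906 69.23418426513672
d2 n 269 ctr [240.7409 225.653 ] axes 65.76422882080078 69.86320495605469
beaker [ 0.437  -0.3541  0.1164] gap 8.460219160856151e-05 plane [array([ 0.4373, -0.354 ]), array([ 0.4371, -0.3543])]
d1 n 147 ctr [509.222  141.7152] axes 58.4237060546875 64.28273010253906
d2 n 256 ctr [340.6842 141.3753] axes 60.09745788574219 62.05579376220703
flask [ 0.5028 -0.4343  0.112 ] gap 4.8092730590247994e-05 plane [array([ 0.5028, -0.4338]), array([ 0.5029, -0.4342])]
lamphole [array([399.0541, 131.2883]), array([259.3248, 131.0256])] [ 0.5076 -0.3616  0.0415] 6.834736167666793e-05
nozzlehole [array([358.9706, 156.049 ]), array([223.2636, 155.7   ])] [ 0.4846 -0.3254  0.0368] 8.38048248153269e-05
[array([364.12,  55.64]), array([329.3846, 242.6154]), array([311.125, 248.125])]
dot [0, 1] (array([ 0.5718, -0.0064,  0.0472]), np.float64(0.0001661018216257476))
dot [0, 2] (array([ 0.5723, -0.0068,  0.0444]), np.float64(0.00022969610109279995))
dot [1, 2] (array([ 0.5719, -0.0068,  0.044 ]), np.float64(0.000326861637087517))
dot [0, 1, 2] (array([ 0.5721, -0.0067,  0.0442]), np.float64(0.0003123699348273913))
crate FLc [array([ 0.585, -0.208,  0.06 ]), array([ 0.5663, -0.514 ,  0.06  ])]Traceback (most recent call last):
  File "meas.py", line 28, in <module>
    cn=max(cv2.findContours(cv2.morphologyEx(m,cv2.MORPH_OPEN,np.ones((3,3))),0,2)[0],key=cv2.contourArea); r=cv2.minAreaRect(cn); bx=cv2.boxPoints(r); print(r); print(onz(S["top"][0],bx,.008))
ValueError: max() iterable argument is empty
```

Measured rim heights are 112, 116 and 112 mm (expected 113, 117, 113). The lamp top is at 41 mm and the turntable at 44 mm, and the spacing is about 71–76 mm, so all of it is plausible. Next I'll check the tray from two views, then pick the first pot.

```bash
cat > act.py <<'E'
from h import *
FL=.011
P={"brown":(.5152,-.2857,.077),"beaker":(.437,-.3541,.080),"flask":(.5028,-.4343,.080)}
YC=np.radians(-60)
def st(m):
    o=ctrl.get_obs(); print(m,"t%.1f"%o["clock"],o["eef_pos"],"gap %.4f grip %.1f"%(o["finger_gap"],o["grip_force"]),"F",o["ft_force"]); return o
def pick(xy,z,yaw,opening=.072,force=25,hi=.21):
    ctrl.move_gripper(opening); r=down(yaw); ctrl.reach([*xy,hi],r)
    ctrl.move_linear([*xy,z],feed=.15); ctrl.hold(.15); f0=ctrl.get_obs()["ft_force"]
    ctrl.move_gripper(.02,force); ctrl.hold(.2); st("gripped")
    ctrl.move_linear([*xy,z+.02],feed=.06); ctrl.move_linear([*xy,.26],feed=.2)
    ctrl.hold(.1); st("lifted"); print("dF",ctrl.get_obs()["ft_force"]-f0)
def place(xy,z,yaw,opening=.072,hi=.26):
    ctrl.reach([*xy,hi],down(yaw)); ctrl.move_linear([*xy,z+.012],feed=.15); ctrl.hold(.2)
    hit=ctrl.move_linear([*xy,z-.004],feed=.02,stop_force=2.5); o=st("down hit=%s dz=%.4f"%(hit,ctrl.get_obs()["eef_pos"][2]-z))
    ctrl.move_gripper(opening); ctrl.hold(.15)
    e=o["eef_pos"]; ctrl.move_linear([*xy,e[2]+.05],feed=.08); ctrl.move_linear([*xy,.21],feed=.2)
    return o["eef_pos"]
E
python3 - <<'E'
from act import *
t=[(110,246),(240,258),(232,344),(100,331)]; s=[(531,291),(402,262),(424,211),(534,231)]
ct,csn=imaging.calibration("top"),imaging.calibration("scene"); X=[]
for a,b in zip(t,s): x,g=tri([ct,csn],[a,b]); X.append(x); print(x,g)
F=onz(ct,t,.012); c=F.mean(0); print(F,"centre",c)
u=(F[0]-F[1]+F[3]-F[2]); u/=np.linalg.norm(u); yaw=np.arctan2(u[1],u[0])-np.pi/2; print("size",np.linalg.norm(F[0]-F[1]),np.linalg.norm(F[1]-F[2]),"yaw",yaw)
np.savez("tray.npz",c=c[:2],u=u[:2],yaw=yaw)
for k in(-.09,0,.09): print(ctrl.ik([*(c+k*u)[:2],.06],down(yaw)))
for n,(x,y,h) in P.items(): print(n,ctrl.ik([x,y,FL+h-.019],down(YC)))
E
```

```text
[0.5718 0.4902 0.0174] 0.0013505966702752699
[0.5414 0.2013 0.0083] 0.004544698153301066
[ 0.3459  0.2324 -0.0069] 0.015407716030628127
[0.3819 0.5115 0.0154] 0.004143851183521243
[[0.5723 0.4912 0.012 ]
 [0.5418 0.1961 0.012 ]
 [0.3499 0.2132 0.012 ]
 [0.3818 0.5085 0.012 ]] centre [0.4614 0.3522 0.012 ]
size 0.2966340880533766 0.19267013657939036 yaw -0.10535131466585868
[-0.3263  0.6045 -0.4324  2.0178  0.4304  0.6076 -1.155 ]
[-0.3801  0.6863 -0.5568  1.8654  0.5206  0.7386 -1.3352]
[-0.4811  0.7656 -0.5867  1.6865  0.5335  0.8546 -1.4033]
brown [ 0.3637  0.6383  0.0988  1.8519 -0.0965  0.656  -0.5276]
beaker [ 0.5212  0.6065  0.1169  1.9203 -0.1144  0.6211 -0.3366]
flask [ 0.5541  0.7242  0.1499  1.6421 -0.1403  0.7858 -0.281 ]
```

```bash
cat >> act.py <<'E'
T=np.load("tray.npz") 
SLOT={"beaker":T["c"]+.085*T["u"],"brown":T["c"]+0*T["u"],"flask":T["c"]-.085*T["u"]}; YT=float(T["yaw"])
E
python3 - <<'E'
from act import *
n="beaker"; x,y,h=P[n]; pick((x,y),FL+h-.019,YC)
c=imaging.calibration("wrist"); im=imaging.get_image("wrist"); cv2.imwrite("pics/held1.png",im[:,:,::-1])
E
```

```text
gripped t10.5 [ 0.4372 -0.3541  0.0727] gap 0.0544 grip 24.8 F [-1.5185  2.3403  4.9501]
lifted t12.1 [ 0.4364 -0.3536  0.2586] gap 0.0539 grip 26.3 F [-0.2235 -0.1275 -3.3415]
dF [ 0.0337 -0.8787 -3.6595]
```

View pics/held1.png

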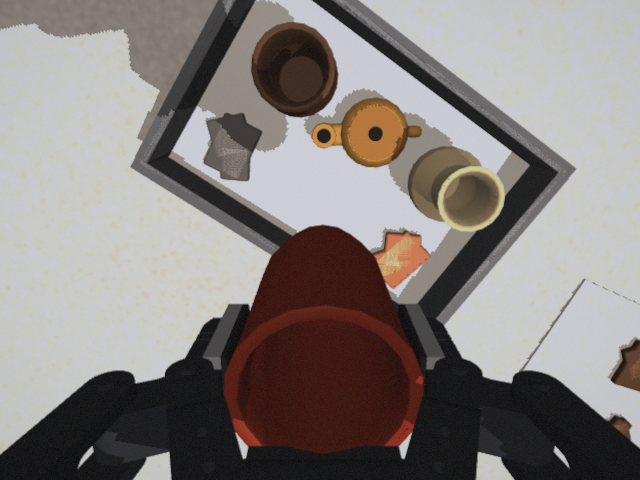

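The beaker is held squarely and upright, and the others are undisturbed. Placing it now, then the brown pot.

```bash
python3 - <<'E'
from act import *
import json
G={}
n="beaker"; x,y,h=P[n]; G[n]=list(place(SLOT[n],FL+h-.019-.003,YT)); json.dump(G,open("G.json","w"))
n="brown"; x,y,h=P[n]; pick((x,y),FL+h-.019,YC); G[n]=list(place(SLOT[n],FL+h-.019-.003,YT)); json.dump(G,open("G.json","w"))
cv2.imwrite("pics/mid.png",imaging.get_image("scene")[:,:,::-1])
E
```

```text
down hit=True dz=0.0006 t17.0 [0.47   0.4367 0.0696] gap 0.0539 grip 25.7 F [-0.9733 -0.0297  5.6246]
gripped t23.4 [ 0.5155 -0.2857  0.0699] gap 0.0516 grip 22.9 F [-1.7341  1.6489  8.1288]
lifted t25.0 [ 0.5145 -0.2854  0.2585] gap 0.0520 grip 25.9 F [ 0.0729 -0.2462 -2.3261]
dF [-1.0316 -0.3569 -2.0201]
down hit=True dz=0.0008 t29.4 [0.4612 0.3524 0.0668] gap 0.0517 grip 24.3 F [0.2675 0.9159 4.4165]
```

View pics/mid.png

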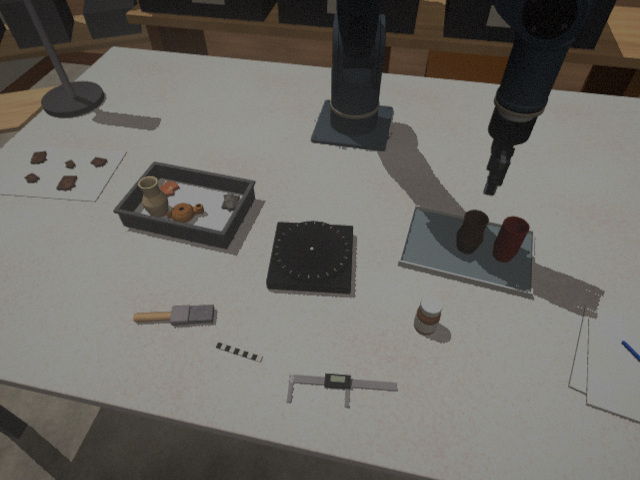

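The beaker and brown pot stand upright in the tray. Flask next. I'll also work out how far back the open fingertips stand, for the lamp grasp height.

```bash
python3 - <<'E'
from act import *
import json
# camera is fixed in tool: project pad-corner hypotheses; image c1 (open) shows inner tip corners ~ (198,318) and (447,318)
w=imaging.calibration("wrist"); o=ctrl.get_obs(); Rt=R.from_rotvec(o["ee_rot"]).as_matrix()
for dz in (0,-.013): print(dz,proj(w,[o["eef_pos"]+Rt@np.array(q) for q in ([.011,.0427,dz],[.011,-.0427,dz],[-.011,.0427,dz])]))
G=json.load(open("G.json"))
n="flask"; x,y,h=P[n]; pick((x,y),FL+h-.019,YC); G[n]=list(place(SLOT[n],FL+h-.019-.003,YT)); json.dump(G,open("G.json","w"))
E
```

```text
0 [[439.8496 294.0337]
 [209.0869 294.0779]
 [435.1473 346.4022]]
-0.013 [[450.0145 309.9099]
 [199.1456 309.9579]
 [444.4755 365.9467]]
gripped t36.1 [ 0.5031 -0.4343  0.0728] gap 0.0446 grip 22.0 F [-1.6795  0.392   4.5774]
lifted t37.7 [ 0.5022 -0.434   0.2584] gap 0.0442 grip 24.3 F [-0.8518  0.1111 -1.6897]
dF [-1.5243 -0.4982 -1.2368]
down hit=True dz=0.0003 t42.3 [0.4522 0.2677 0.0693] gap 0.0445 grip 23.4 F [-0.3157  0.8176  2.2271]
```

```bash
python3 - <<'E'
from act import *
a=np.arctan2(-.3254+.3616,.4846-.5076)-np.pi/2; print(np.degrees(a))
pick((.5076,-.3616),.0095,a,opening=.068,force=28)
place((.5721,-.0067),.0435,0.0,opening=.070)
ctrl.reach([.50,-.0067,.30],down(-np.pi/2)); ctrl.hold(.2)
c=imaging.calibration("wrist"); im=imaging.get_image("wrist"); cv2.imwrite("pics/lamp.png",im[:,:,::-1])
print(proj(c,[.5721,-.0067,.045+.029]), ctrl.get_obs()["clock"])
E
```

```text
32.43020819232142
gripped t48.8 [ 0.5078 -0.3617  0.0103] gap 0.0571 grip 29.1 F [-1.0637  1.3116  6.0791]
lifted t50.7 [ 0.5071 -0.3616  0.2588] gap 0.0568 grip 30.1 F [ 0.2424  0.1511 -2.0402]
dF [-0.1196  0.7239 -2.5313]
down hit=True dz=0.0008 t54.3 [ 0.5721 -0.0068  0.0443] gap 0.0566 grip 30.7 F [-1.6418 -0.2042  7.673 ]
[[323.0101 115.3568]] 57.675
```

View pics/lamp.png

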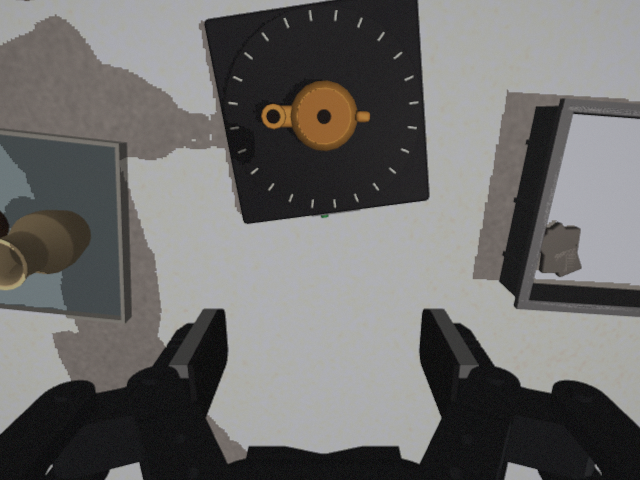

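The lamp hole is at (324,117) against an expected (323,115), so it stands centred and upright on the disc. Returning the pots now.

```bash
python3 - <<'E'
from act import *
for n in ("flask","brown","beaker"):
    x,y,h=P[n]; z=FL+h-.019; pick(SLOT[n],z-.0025,YT); place((x,y),z,YC)
ctrl.reach([.45,-.42,.30],down(-np.pi/2)); ctrl.hold(.3)
import pickle
S=pickle.load(open("S.pkl","rb")); S["e2"]=(imaging.calibration("wrist"),imaging.get_image("wrist"))
ctrl.reach([.45,-.29,.30],down(-np.pi/2)); ctrl.hold(.3)
S["e1"]=(imaging.calibration("wrist"),imaging.get_image("wrist")); pickle.dump(S,open("S.pkl","wb"))
a=np.hstack([S["e1"][1][60:300,220:620],S["e2"][1][60:300,60:460]]); cv2.imwrite("pics/end.png",a[:,:,::-1]); st("end")
E
```

```text
gripped t60.8 [0.4526 0.2681 0.0701] gap 0.0446 grip 21.7 F [-1.2297 -1.1002  5.2363]
lifted t62.4 [0.4521 0.2672 0.2588] gap 0.0449 grip 24.4 F [ 0.1904 -0.5291 -2.6239]
dF [-0.2856 -0.3207 -3.1469]
down hit=True dz=0.0007 t67.0 [ 0.5025 -0.4339  0.0727] gap 0.0448 grip 23.0 F [-0.3505 -0.6595  2.2626]
gripped t73.6 [0.4617 0.3528 0.0675] gap 0.0518 grip 23.1 F [-1.0855 -0.7643  7.7005]
lifted t75.2 [0.4611 0.3516 0.2587] gap 0.0521 grip 26.0 F [-0.5216  0.2451 -2.1567]
dF [-1.9451 -0.0227 -2.025 ]
down hit=True dz=0.0013 t79.6 [ 0.5151 -0.2855  0.0703] gap 0.0518 grip 24.3 F [-0.017   0.086   3.7196]
gripped t86.0 [0.4704 0.4372 0.0703] gap 0.0543 grip 25.6 F [-1.1179 -0.8602  6.0975]
lifted t87.6 [0.4703 0.4361 0.2584] gap 0.0543 grip 26.4 F [-0.0849 -0.723  -3.1405]
dF [-0.7977 -0.0538 -2.8491]
down hit=True dz=0.0011 t92.5 [ 0.4368 -0.3538  0.0731] gap 0.0541 grip 25.5 F [-1.1911  1.9217  6.0273]
end t96.1 [ 0.4499 -0.2906  0.2997] gap 0.0721 grip 0.0 F [-0.3063  0.2207 -0.8459]
```

View pics/end.png

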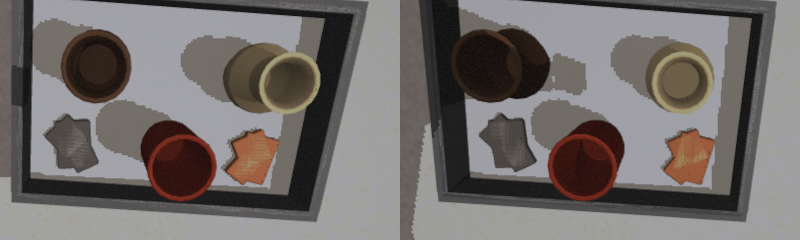

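All three pots are upright in the crate, with the sherds in place. I'll measure their displacement with the same method.

```bash
sed -e 's/"d1"/"e1"/g;s/"d2"/"e2"/g' -e '/^for nm,a,b in \[("lamphole/,$d' meas.py > m2.py; python3 m2.py; python3 - <<'E'
import pickle,numpy as np,cv2
S=pickle.load(open("S.pkl","rb"))
from h import proj,onz
for a in("d1","e1"):
    c,im=S[a]; i=im.astype(int); m=((i[:,:,0]-i[:,:,2]>60)&(i[:,:,1]>70)).astype(np.uint8)
    m[:, :430]=0; m[:180]=0; M=cv2.moments(m,True); print(a,onz(c,[M["m10"]/M["m00"],M["m01"]/M["m00"]],.02),M["m00"])
E
```

```text
e1 n 279 ctr [315.7497 125.8281] axes 70.69310760498047 74.16014862060547
e2 n 161 ctr [145.9861 125.3431] axes 69.12269592285156 74.85799407958984
brown [ 0.5148 -0.2853  0.1126] gap 0.00011588021638864068 plane [array([ 0.515 , -0.2853]), array([ 0.5147, -0.2855])]
e1 n 307 ctr [401.95   226.9104] axes 65.65441131591797 69.07498168945312
e2 n 265 ctr [241.6607 226.7069] axes 65.7735595703125 69.66726684570312
beaker [ 0.4366 -0.3541  0.1171] gap 5.177680844830151e-05 plane [array([ 0.4366, -0.3542]), array([ 0.4365, -0.3541])]
e1 n 154 ctr [509.3848 142.1737] axes 58.805965423583984 64.02886199951172
e2 n 237 ctr [341.9803 142.1496] axes 60.5759391784668 62.19123458862305
flask [ 0.5025 -0.4339  0.1123] gap 7.497164002366967e-05 plane [array([ 0.5027, -0.4335]), array([ 0.5025, -0.4338])]
d1 [[ 0.4201 -0.446   0.02  ]] 1755.0
e1 [[ 0.4201 -0.4459  0.02  ]] 1761.0
```

All pots are within about 0.6 mm of their original spots and the orange sherd hasn't moved. The robot is clear of everything, so I'm handing in.

```bash
python3 -c "
from station import ctrl
print(ctrl.sign_off())"
```

```text
the job is handed in; nothing more can be done
None
```

The job is handed in, at about 96 s: the lamp stands upright in the middle of the turntable (about 1.5 mm off centre at most), all three pots are back upright in the crate within about 0.6 mm of where they stood, and the sherds and amber jar were not touched.

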